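Clip the cover onto the block shaker

TASK

Put the black cover on the block shaker, whose top frame has stopped somewhere along its stroke, so that it is clipped in: tuck one of its two shorter edges under the catch bar, push it back against the sprung strip hidden there, let the raised edge down inside the far rail, and let go, so that the cover lies flat on its ledge, sprung against the far rail. Do it by feel, never pressing on the shaker harder than about 4 kg of force, which would hurt its drive. Leave the two flasks and the jar between shaker and cover standing where they are.

Things in the scene. Friction and masses are not known exactly. Their poses are not given: they have to be found in the camera images.
- cover_mid (a point): Loose black cover, 0.2 to 0.4 kg: plate 150 (its x) x 110 (its y) x 8 mm with an upright grip fin in the middle of its top, 14 mm thick (x), 70 mm long (y), 40 mm tall above the plate. Lies flat on the bench, fin up. This point: mid-fin, 28 mm above the plate's underside, 20 mm above its top, centred. z up. The same after half a turn about z. Seated, it is 28 mm above the ledge.
- seat (a point): Fixed point on the white shaker housing (250 x 160 mm): centre of the cover's place at mid-stroke, level with the ledge the cover rests on, 70 mm above the bench. z up; -x is the catch bar's side, facing the robot within 20 degrees. The metal frame on top (ledge, bar, strip, rails) has stopped up to 15 mm to +x or -x of mid-stroke, held firmly (60 N) by its drive: not measured, feel for it.
- rail (a point): Fixed point, seat's axes: mid-stroke place of the far rail's inner face, at ledge height (75 mm to +x of seat; the true rail is off by the same unmeasured stroke as all the frame). It runs along y, 12 mm high above the ledge, as do the side rails, whose inner faces are at y = +-57.5 mm. The seated cover, its x along seat's x, rests against the far rail.
- bar (a point): Fixed point, seat's axes: mid-stroke place of the lower inner edge of the catch bar, mid-length; 64 mm to -x of seat, 16 mm above the ledge. The bar is 130 mm long (y), 6 mm thick, its top 22 mm above the ledge, overhanging it for 27 mm to -x. A level cover fits neither from above (bar) nor slid in (rail): its edge goes under the bar with the opposite edge raised 5 to 20 degrees.
- strip (a point): Fixed point, seat's axes: mid-stroke place of the resting face of the sprung strip under the bar (70 mm to -x of seat, at ledge height). The upright face, 100 mm long, yields only to -x, 10 mm at most, from about 4 N and 0.4 N more per mm. Strip to far rail is 5 mm too short for the cover: feel for the strip, push it back 7 to 9 mm, let the raised edge down inside the rail.
- flask_a: Bystander: capped conical glass flask, 60 mm wide, 98 mm tall, standing between the shaker and the cover. Origin at the centre of its underside, z up.
- flask_b: Bystander: a second such flask, standing between the shaker and the cover. Origin at the centre of its underside, z up.
- jar: Bystander: amber glass jar with a white lid, 64 mm wide, 85 mm tall, standing between the shaker and the cover, nearer the robot. Origin at the centre of its underside, z up.

How it is judged:
By the outcome, as a careful person would: the job done as asked, in the order asked, and still so for the second after the job is handed in, with the robot touching nothing.
It also fails if it takes over 53 s, if anything falls off the work surface, if the arm or the gripper's body presses on something with over 40 N, if the wrist force passes 120 N, or if a joint passes its speed limit or range.

ROBOT

A 6-joint arm with a two-finger parallel gripper is mounted at the origin on the work surface. World frame = base frame: x ahead of the robot, y to its left, z up, the work surface at z = 0. Lengths are in m, angles in rad, forces in N, time in s.
With the tool pointing down it reaches from about 0.275 to 0.75 m from the base axis. Payload 10.2 kg.
Tool frame: the origin (TCP) lies at the very end of the fingers, on their centre line; the grasp point (between the pads) lies 19 mm behind it; z points along the fingers, x is the direction in which the jaws open and shut, and the axes are right-handed (so a half turn about z gives the same grasp; the last joint's range is limited). The gripper opens to 88 mm and grips with 3 to 60 N. Pads are 18 mm wide; open, the fingers measure 123 mm over their backs; the gripper's body (75 mm by 187 mm) begins 45 mm behind the grasp point.
Start: joints at [-1.388, 0.313, 1.498, -0, 1.331, -0.223], TCP at [0.207, -0.482, 0.2] pointing down, gripper open.
Joint ranges: [-2.94, 2.94], [-0.97, 2.17], [0.19, 2.56], [-1.23, 4.37], [0.02, 3.11], [-2.88, 2.88]. Speed limits (rad/s): [2.39, 2.39, 3.01, 3.14, 3.14, 3.14].

INTERFACE

Orientations are given as a rotation vector (axis times angle).
In Python, from rig import env gives the robot as it stands.
- The arm moves only by the shell command python3 -m pendant 'ROWS' [FORCE]. ROWS is JSON, a list of rows, each an object of numbers: "tx", "ty", "tz": the shift along the world's x, y, z in m; "wx", "wy", "wz": the turn, a rotation vector about the world's x, y, z in rad; "grip": the opening in per cent of the stroke, from 0 (shut) to 100 (fully open). A call has 1 to 10 rows; each row shifts and turns the commanded pose from where the row before left it; what a row does not reach is not made up. A row lasts 1/10 s, in which the tool goes at most 50 mm and 8.59 degrees, less where a joint would pass 70% of its speed; a pose out of reach is approached as far as the arm can. A call is refused whole if a number of a shift passes 0.05 or a number of a turn 0.15, either way. A call with a gripper value outside its range is refused whole. The fingers move at their own pace and stop on an object; FORCE is the grip in N (left out, the last holds). Time passes only in rows, so rows that do not move let the fingers close. It gives the time, the measured TCP pose, the force and the opening at its end, in the units of the state.
- env.get_obs(): the state, without advancing time (a new reading comes with each control period).
- env.camera(name): name is "side" or "top" or "wrist"; returns a dict with "frame" (384x512x3 uint8, red, green, blue), "fx", "fy", "cx", "cy" (pixels), "k1" (the pictures are not rectified: a ray, as slopes to the right and down, at radius r is drawn at 1 + k1 r^2 times it, then the intrinsics apply), "R" (3x3) and "t" (3): a world point X has camera coordinates R X + t; the wrist camera has in their place "tool_from_camera" (4x4, takes a point from camera to tool coordinates, whose origin is the TCP and whose axes are the tool frame's). Camera axes: x right, y down, z forward; pixel columns grow to the right and rows downward; lengths in m; the calibration is good to about 2 mm. A picture is of the moment at which its call begins: read the wrist's pose just before it. There is no depth.
- env.sign_off(): hands the job in, once; it reports no verdict.
The state is a dict: "time_s": time; "joint_positions": joint angles; "qd": joint speeds; "joint_efforts": joint torques, N m; "tool_pos": TCP position; "orientation": TCP orientation; "wrist_force": force on the tool from outside, world axes, zero at the start; "moment": the same for the moment, N m; "gripper_width": opening from 0.0 (shut) to 1.0 (fully open).
Only numpy, scipy, OpenCV 4.12 (cv2) and the standard library are available. Lean on these libraries where they do the work, as an engineer would, in place of code of your own. Each camera call takes 0.05 s, during which the arm holds its last target. There are 200 camera calls.

## Working session

There is one attempt and no reset: what is moved stays moved. The work goes in short steps, Python scripts to look and compute and a shell command to move; the robot and the scene stay as the last step left them, time stands still between calls to the robot, and variables do not carry over. Pictures are saved under pics/ and viewed, about 8 in all and at most 12, crops included, and the job is handed in when it is done.

```bash
ls; mkdir -p pics
python3 - <<'E'
from rig import env
import cv2,numpy as np
o=env.get_obs()
for k,v in o.items(): print(k,np.round(v,3))
for n in ("top","side"):
    c=env.camera(n); cv2.imwrite(f"pics/{n}0.png",c["frame"][:,:,::-1])
    np.savez(f"{n}0.npz",**c)
    print(n,{k:np.round(v,3).tolist() for k,v in c.items() if k!="frame"})
E
```

```text
pics
time_s 0.0
joint_positions [-1.388  0.313  1.498 -0.     1.331 -0.223]
qd [-0.    -0.     0.     0.001 -0.001 -0.003]
joint_efforts [-2.0000e-03 -4.0222e+01 -2.5227e+01  6.9000e-02  3.5000e-02 -0.0000e+00]
tool_pos [ 0.207 -0.482  0.2  ]
orientation [-2.623e+00  1.728e+00  1.000e-03]
wrist_force [-0.726  1.076  0.355]
moment [-0.03  -0.036 -0.029]
gripper_width 1.004
top {'fx': 366.578, 'fy': 366.578, 'cx': 255.175, 'cy': 193.264, 'k1': -0.077, 'R': [[0.044, -0.999, -0.005], [-0.975, -0.041, -0.216], [0.216, 0.015, -0.976]], 't': [-0.03, 0.556, 0.747]}
side {'fx': 449.602, 'fy': 449.602, 'cx': 254.572, 'cy': 190.675, 'k1': 0.011, 'R': [[-0.999, -0.032, -0.002], [-0.022, 0.718, -0.695], [0.023, -0.695, -0.719]], 't': [0.562, 0.082, 1.068]}
```

View pics/top0.png

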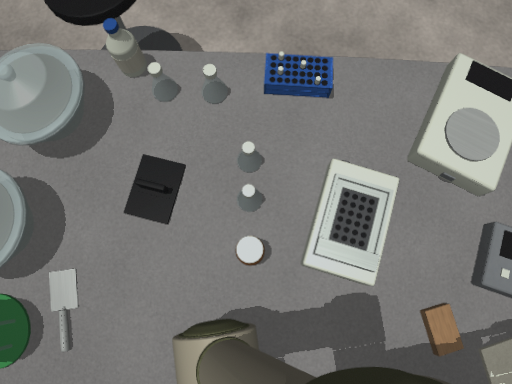

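View pics/side0.png

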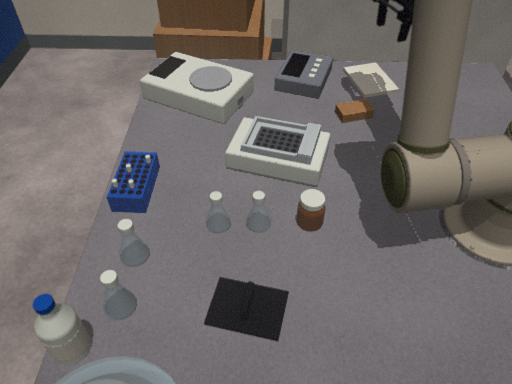

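The cover is at top px (155,188), fin roughly along image horizontal. The shaker is at (352,220), with the flasks at (249,157) and (249,197) and the jar at (250,250). Next are zoomed crops for corners.

```bash
cat > h.py <<'E'
import numpy as np, cv2
from scipy.spatial.transform import Rotation as Ro
def ray(c,uv):
    q=(np.array(uv,float)-[c["cx"],c["cy"]])/[c["fx"],c["fy"]]
    s=q.copy()
    for _ in range(20): s=q/(1+c["k1"]*(s**2).sum(-1,keepdims=True))
    return np.concatenate([s,np.ones(s.shape[:-1]+(1,))],-1)
def extr(c):
    "world R,centre: X=C+Rw d"
    if "R" in c: return c["R"].T,-c["R"].T@c["t"]
    return c["Rw"],c["C"]
def onz(c,uv,z):
    Rw,C=extr(c); d=ray(c,uv)@Rw.T
    return C+d*((z-C[2])/d[...,2])[...,None]
def proj(c,X):
    Rw,C=extr(c); p=(np.array(X,float)-C)@Rw; s=p[...,:2]/p[...,2:]
    return s*(1+c["k1"]*(s**2).sum(-1,keepdims=True))*[c["fx"],c["fy"]]+[c["cx"],c["cy"]]
def load(n): return {k:v for k,v in np.load(n).items()}
def shoot(env,name,cam="wrist"):
    o=env.get_obs(); c=dict(env.camera(cam))
    if cam=="wrist":
        T=np.eye(4); T[:3,:3]=Ro.from_rotvec(o["orientation"]).as_matrix(); T[:3,3]=o["tool_pos"]
        W=T@np.array(c["tool_from_camera"]); c["Rw"]=W[:3,:3]; c["C"]=W[:3,3]
    cv2.imwrite(f"pics/{name}.png",c["frame"][:,:,::-1]); np.savez(f"{name}.npz",**c)
    return o,c
E
python3 - <<'E'
from h import *
t=load("top0.npz")
f=lambda a,z:print(np.round(onz(t,a,z),3).tolist())
print("cover corners");f([(144,155),(185,165),(167,223),(125,211)],.004)
print("shaker corners");f([(334,160),(399,179),(373,283),(304,264)],.07)
print("bystanders tops");f([(249,147),(249,189)],.098);f([(249,249)],.085)
im=t["frame"][:,:,::-1]
a=cv2.resize(im[145:230,110:200],None,fx=4,fy=4,interpolation=2);b=cv2.resize(im[155:290,300:405],None,fx=4,fy=4,interpolation=2)
o=np.zeros((540,780,3),np.uint8);o[:340,:360]=a;o[:,360:]=b
cv2.imwrite("pics/crop0.png",o)
E
```

```text
cover corners
[[0.653, 0.27, 0.004], [0.631, 0.167, 0.004], [0.489, 0.197, 0.004], [0.513, 0.3, 0.004]]
shaker corners
[[0.638, -0.178, 0.07], [0.6, -0.324, 0.07], [0.373, -0.26, 0.07], [0.407, -0.115, 0.07]]
bystanders tops
[[0.65, 0.011, 0.098], [0.557, 0.007, 0.098]]
[[0.432, 0.001, 0.085]]
```

View pics/crop0.png

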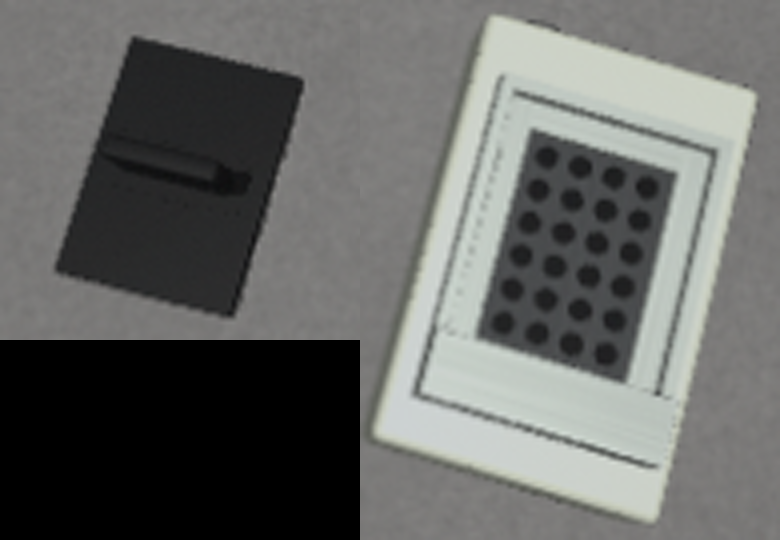

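Cover ~(0.572,0.234), long axis at about -12°. Shaker ~(0.505,-0.22), axis at about -15.5°. The wrist now goes over the shaker for a close view.

```bash
python3 -m pendant '[{"tx":0.03,"ty":0.034,"tz":0.008,"wz":0.112},{"tx":0.03,"ty":0.034,"tz":0.008,"wz":0.112},{"tx":0.03,"ty":0.034,"tz":0.008,"wz":0.112},{"tx":0.03,"ty":0.034,"tz":0.008,"wz":0.112},{"tx":0.03,"ty":0.034,"tz":0.008,"wz":0.112},{"tx":0.03,"ty":0.034,"tz":0.008,"wz":0.112},{"tx":0.03,"ty":0.034,"tz":0.008,"wz":0.112},{"tx":0.03,"ty":0.034,"tz":0.008,"wz":0.112},{},{}]'
python3 - <<'E'
from rig import env
from h import *
o,c=shoot(env,"w1")
print(o["tool_pos"],o["orientation"],np.round(c["tool_from_camera"],3),c["fx"],c["k1"],c["C"])
E
```

```text
[ 0.20717106 -0.48213861  0.19974541] [-2.62283497e+00  1.72783716e+00  1.20214690e-03] [[ 1.     0.    -0.    -0.   ]
 [-0.     0.954  0.299 -0.077]
 [ 0.    -0.299  0.954 -0.184]
 [ 0.     0.     0.     1.   ]] 288.8043286796227 -0.055133023230611714 [ 0.27821654 -0.45156459  0.3833864 ]invalid input at $[0]: expected keys tx, ty, tz, wx, wy, wz, grip
```

View pics/w1.png

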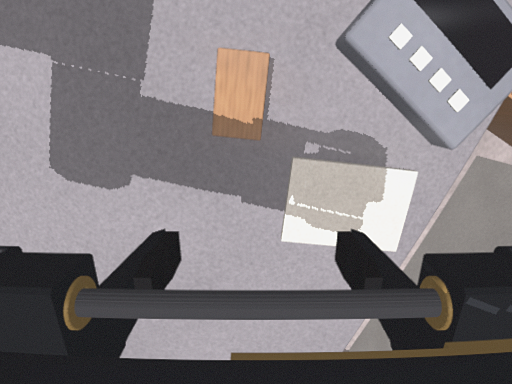

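Every row needs all seven keys, so the arm has not moved; this picture shows only the start area. I'm retyping with full rows.

```bash
python3 -m pendant '[{"tx":0.037,"ty":0.026,"tz":-0.005,"wx":0,"wy":0,"wz":0.112,"grip":100},{"tx":0.037,"ty":0.026,"tz":-0.005,"wx":0,"wy":0,"wz":0.112,"grip":100},{"tx":0.037,"ty":0.026,"tz":-0.005,"wx":0,"wy":0,"wz":0.112,"grip":100},{"tx":0.037,"ty":0.026,"tz":-0.005,"wx":0,"wy":0,"wz":0.112,"grip":100},{"tx":0.037,"ty":0.026,"tz":-0.005,"wx":0,"wy":0,"wz":0.112,"grip":100},{"tx":0.037,"ty":0.026,"tz":-0.005,"wx":0,"wy":0,"wz":0.112,"grip":100},{"tx":0.037,"ty":0.026,"tz":-0.005,"wx":0,"wy":0,"wz":0.112,"grip":100},{"tx":0.037,"ty":0.026,"tz":-0.005,"wx":0,"wy":0,"wz":0.112,"grip":100},{"tx":0,"ty":0,"tz":0,"wx":0,"wy":0,"wz":0,"grip":100},{"tx":0,"ty":0,"tz":0,"wx":0,"wy":0,"wz":0,"grip":100}]'
python3 - <<'E'
from rig import env
from h import *
o,c=shoot(env,"w2")
print(o["tool_pos"],o["orientation"],c["C"])
cv2.imwrite("pics/w2b.png",cv2.resize(c["frame"][:300,:,::-1],None,fx=1.56,fy=1.56,interpolation=2))
E
```

```text
time_s: 1.15
tool_pos: [0.5033, -0.2739, 0.1598]
orientation: [-3.113, 0.42, 0.001]
wrist_force: [0.2, -0.4, 0.4]
gripper_width: 0.999
[ 0.50333644 -0.27387007  0.15975018] [-3.11313006e+00  4.20036922e-01  1.47736702e-03] [ 0.52379586 -0.19898992  0.34338286]
```

View pics/w2b.png

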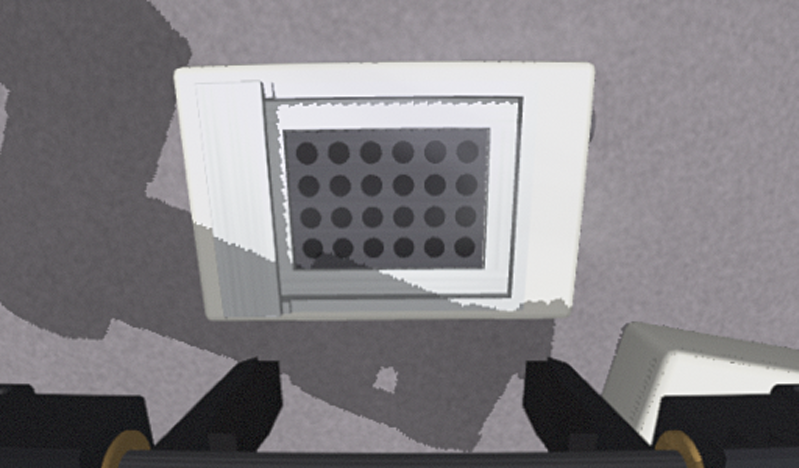

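The shaker is seen cleanly: housing corners (176,69), (594,64), (571,317), (208,318), inner dark outline (521,97)-(510,297), and the bar's inner edge (264,82)-(283,313), all in the 1.56× picture.

Run:
```python
from h import *
c=load("w2.npz")
def g(p,z): return onz(c,np.array(p)/1.56,z)
H=[(176,69),(594,64),(571,317),(208,318)]
for z in(.07,.06,.05,.04):
    p=g(H,z); L=np.linalg.norm(p-np.roll(p,-1,0),axis=1); d=p[1]+p[2]-p[0]-p[3]
    print(z,L.round(4),p.mean(0).round(4),np.degrees(np.arctan2(d[1],d[0])).round(2))
p=g([(270,98),(521,97),(510,297),(281,297)],.07);print("outline .07",p.round(4).tolist(),np.linalg.norm(p-np.roll(p,-1,0),axis=1).round(4))
p=g([(270,98),(521,97),(510,297),(281,297)],.082);print("outline .082",p.round(4).tolist(),np.linalg.norm(p-np.roll(p,-1,0),axis=1).round(4))
for z in(.086,.092):
    p=g([(264,82),(283,313),(196,82),(216,316)],z);print("bar",z,p.round(4).tolist(),np.linalg.norm(p[0]-p[1]))
p=g([(283,128),(490,129),(484,268),(296,268)],.07);print("grid",p.round(4).tolist(),p.mean(0),np.linalg.norm(p-np.roll(p,-1,0),axis=1).round(4))
```

```text
0.07 [0.2345 0.1499 0.236  0.1486] [ 0.5085 -0.2191  0.07  ] -15.01
0.06 [0.2431 0.1553 0.2447 0.1541] [ 0.508  -0.2198  0.06  ] -15.01
0.05 [0.2517 0.1608 0.2533 0.1595] [ 0.5074 -0.2205  0.05  ] -15.01
0.04 [0.2603 0.1663 0.2619 0.1649] [ 0.5068 -0.2213  0.04  ] -15.01
outline .07 [[0.4605, -0.1466, 0.07], [0.5974, -0.1838, 0.07], [0.5676, -0.2982, 0.07], [0.4269, -0.2596, 0.07]] [0.1419 0.1182 0.1459 0.1179]
outline .082 [[0.4632, -0.1489, 0.082], [0.5942, -0.1845, 0.082], [0.5657, -0.2938, 0.082], [0.4311, -0.2569, 0.082]] [0.1357 0.113  0.1395 0.1127]
bar 0.086 [[0.4637, -0.1412, 0.086], [0.4303, -0.2659, 0.086], [0.4286, -0.1308, 0.086], [0.3896, -0.2569, 0.086]] 0.12913230308200557
bar 0.092 [[0.4651, -0.1426, 0.092], [0.4324, -0.2644, 0.092], [0.4308, -0.1324, 0.092], [0.3928, -0.2555, 0.092]] 0.12612202567027775
grid [[0.4623, -0.1639, 0.07], [0.5767, -0.1961, 0.07], [0.5556, -0.2753, 0.07], [0.4425, -0.2442, 0.07]] [ 0.50925587 -0.21989197  0.07      ] [0.1189 0.0819 0.1173 0.0827]
```

Housing top is at z≈0.052, seat ≈ (0.5075,-0.2204), yaw -15.0°, and the frame looks about +1 to +3 mm off (to be felt). Next is the cover.

```bash
python3 -m pendant '[{"tx":0.006,"ty":0.046,"tz":0.004,"wx":0,"wy":0,"wz":0.006,"grip":100},{"tx":0.006,"ty":0.046,"tz":0.004,"wx":0,"wy":0,"wz":0.006,"grip":100},{"tx":0.006,"ty":0.046,"tz":0,"wx":0,"wy":0,"wz":0.006,"grip":100},{"tx":0.006,"ty":0.046,"tz":0,"wx":0,"wy":0,"wz":0.006,"grip":100},{"tx":0.006,"ty":0.046,"tz":0,"wx":0,"wy":0,"wz":0.006,"grip":100},{"tx":0.006,"ty":0.046,"tz":0,"wx":0,"wy":0,"wz":0.006,"grip":100},{"tx":0.006,"ty":0.046,"tz":0,"wx":0,"wy":0,"wz":0.006,"grip":70},{"tx":0.006,"ty":0.046,"tz":-0.01,"wx":0,"wy":0,"wz":0.006,"grip":60},{"tx":0.006,"ty":0.046,"tz":-0.01,"wx":0,"wy":0,"wz":0.006,"grip":60},{"tx":0.006,"ty":0.045,"tz":-0.02,"wx":0,"wy":0,"wz":0.006,"grip":60}]'
python3 -m pendant '[{"tx":0,"ty":0,"tz":0,"wx":0,"wy":0,"wz":0,"grip":60},{"tx":0,"ty":0,"tz":0,"wx":0,"wy":0,"wz":0,"grip":60}]'
python3 - <<'E'
from rig import env
from h import *
o,c=shoot(env,"w3")
print(o["tool_pos"],o["orientation"],c["C"])
cv2.imwrite("pics/w3b.png",cv2.resize(c["frame"][:300,:,::-1],None,fx=1.56,fy=1.56,interpolation=2))
E
```

```text
time_s: 2.2
tool_pos: [0.5642, 0.185, 0.1294]
orientation: [-3.124, 0.332, -0.005]
wrist_force: [-0.1, -1.2, -0.5]
gripper_width: 0.659
time_s: 2.4
tool_pos: [0.5632, 0.1837, 0.1281]
orientation: [3.124, -0.329, -0.001]
wrist_force: [-0.3, -1.2, 0.2]
gripper_width: 0.6
[0.56318858 0.1836737  0.12810974] [ 3.12376289e+00 -3.28881651e-01 -7.79472935e-04] [0.57918095 0.25979027 0.31168517]
```

View pics/w3b.png

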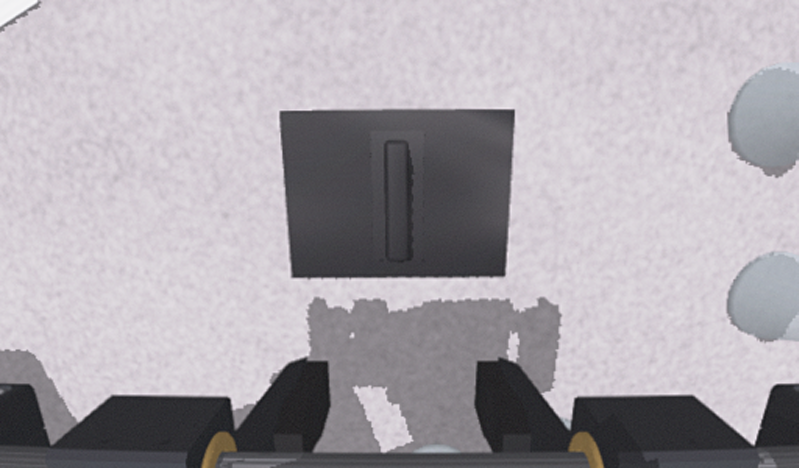

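The cover's corners are (280,111), (515,109), (505,276) and (292,277), and the fin top spans (386..409, 140..261), in the 1.56× picture.

Run:
```python
from h import *
c=load("w3.npz")
def g(p,z): return onz(c,np.array(p)/1.56,z)
for p,z in(([(280,111),(515,109),(505,276),(292,277)],.008),([(280,111),(515,109),(505,276),(292,277)],.004),([(386,140),(408,140),(410,261),(387,261)],.048)):
    p=g(p,z); L=np.linalg.norm(p-np.roll(p,-1,0),axis=1); d=p[1]+p[2]-p[0]-p[3]; e=p[0]+p[1]-p[2]-p[3]
    m=p.mean(0);print(L.round(4),m.round(4),np.degrees(np.arctan2(d[1],d[0])).round(2),np.degrees(np.arctan2(-e[0],e[1])).round(2))
R=Ro.from_rotvec([3.12376289,-.328881651,-7.79e-4]).as_matrix();print(R.round(4),np.degrees(np.arctan2(R[1,0],R[0,0])))
```

```text
[0.1485 0.1089 0.1486 0.1085] [0.5714 0.2366 0.008 ] -11.66 -11.79
[0.1505 0.1103 0.1506 0.1099] [0.5713 0.2363 0.004 ] -11.66 -11.79
[0.0122 0.0688 0.0137 0.0688] [0.5716 0.2364 0.048 ] -12.02 -11.44
[[ 9.781e-01 -2.083e-01 -6.000e-04]
 [-2.083e-01 -9.781e-01 -5.000e-04]
 [-4.000e-04  6.000e-04 -1.000e+00]] -12.02035988453393
```

```bash
python3 -m pendant '[{"tx":0.004,"ty":0.026,"tz":0,"wx":0,"wy":0,"wz":0.003,"grip":45},{"tx":0.0042,"ty":0.0268,"tz":-0.02,"wx":0,"wy":0,"wz":0.003,"grip":45},{"tx":0,"ty":0,"tz":-0.035,"wx":0,"wy":0,"wz":0,"grip":45},{"tx":0,"ty":0,"tz":-0.03,"wx":0,"wy":0,"wz":0,"grip":45},{"tx":0,"ty":0,"tz":-0.02,"wx":0,"wy":0,"wz":0,"grip":45},{"tx":0,"ty":0,"tz":-0.011,"wx":0,"wy":0,"wz":0,"grip":45},{"tx":0,"ty":0,"tz":0,"wx":0,"wy":0,"wz":0,"grip":45}]' 50
```

```text
time_s: 3.15
tool_pos: [0.5715, 0.2359, 0.0119]
orientation: [3.125, -0.322, -0.002]
wrist_force: [-0.1, 0.1, 1.2]
gripper_width: 0.45
```

```bash
python3 -m pendant '[{"tx":0,"ty":0,"tz":0,"wx":0,"wy":0,"wz":0,"grip":0},{"tx":0,"ty":0,"tz":0,"wx":0,"wy":0,"wz":0,"grip":0},{"tx":0,"ty":0,"tz":0,"wx":0,"wy":0,"wz":0,"grip":0},{"tx":0,"ty":0,"tz":0,"wx":0,"wy":0,"wz":0,"grip":0},{"tx":0,"ty":0,"tz":0,"wx":0,"wy":0,"wz":0,"grip":0},{"tx":0,"ty":0,"tz":0,"wx":0,"wy":0,"wz":0,"grip":0},{"tx":0,"ty":0,"tz":0,"wx":0,"wy":0,"wz":0,"grip":0}]' 60
```

```text
time_s: 3.85
tool_pos: [0.5715, 0.2375, 0.0123]
orientation: [-3.125, 0.318, -0.0]
wrist_force: [0.1, 0.2, 0.1]
gripper_width: 0.005
```

The gripper shut to zero, so it missed the fin. I'll look.

Run:
```python
from rig import env
from h import *
o,c=shoot(env,"w4"); s,d=shoot(env,"s4","side")
print(o["tool_pos"],o["wrist_force"],o["gripper_width"])
a=c["frame"][:,:,::-1]; b=cv2.resize(d["frame"][240:380,150:350,::-1],None,fx=2,fy=2,interpolation=2)
im=np.zeros((384,800,3),np.uint8); im[:,:400]=a[:,56:456]; im[:280,400:]=b
cv2.imwrite("pics/v4.png",im)
```

```text
[0.57145006 0.23748448 0.01225878] [0.06658051 0.23846323 0.13211227] 0.004582980595657198
```

View pics/v4.png

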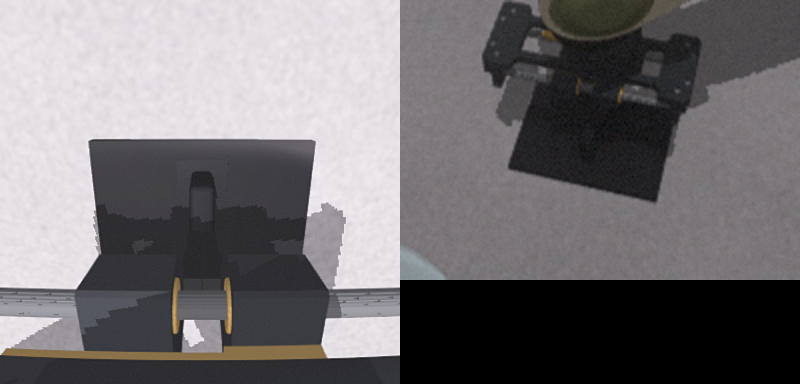

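Run:
```python
from h import *
c=load("w4.npz")
print("plate far corners",onz(c,np.array([(90+56,140),(315+56,140)]),.008).round(4))
print("fin end top",onz(c,np.array([(192+56,172),(213+56,172)]),.048).round(4))
a=np.radians(-11.7);ex=np.array([np.cos(a),np.sin(a),0]);ey=np.array([-np.sin(a),np.cos(a),0]);o=np.array([.5714,.2365,0])
for nm,x,y,z in(("c",-.075,.055,.008),("c",.075,.055,.008),("f",-.007,.035,.048),("f",.007,.035,.048),("f",0,.035,.008),("tcp",0,0,.012),("grasp",0,0,.031)):
    print(nm,proj(c,o+ex*x+ey*y+[0,0,z]).round(1)-[56,0])
cv2.imwrite("pics/w4z.png",cv2.resize(c["frame"][130:330,180:330,::-1],None,fx=4,fy=3,interpolation=2))
```

```text
plate far corners [[0.5108 0.3053 0.008 ]
 [0.6545 0.2758 0.008 ]]
fin end top [[0.5747 0.28   0.048 ]
 [0.5855 0.2777 0.048 ]]
c [ 87.4 140.2]
c [317.4 140.5]
f [189.4 187. ]
f [215.7 187.1]
f [202.4 170.1]
tcp [202.3 221. ]
grasp [202.3 232.9]
```

View pics/w4z.png

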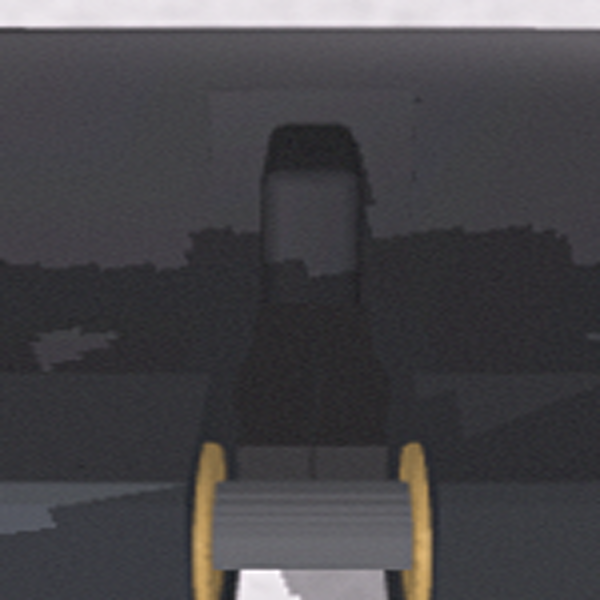

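The cover is where I predicted and the fingers are at the fin, but the reading says fully shut. Lifting a little will show which is right.

```bash
python3 -m pendant '[{"tx":0,"ty":0,"tz":0.01,"wx":0,"wy":0,"wz":0,"grip":0},{"tx":0,"ty":0,"tz":0.02,"wx":0,"wy":0,"wz":0,"grip":0},{"tx":0,"ty":0,"tz":0.02,"wx":0,"wy":0,"wz":0,"grip":0},{"tx":0,"ty":0,"tz":0,"wx":0,"wy":0,"wz":0,"grip":0},{"tx":0,"ty":0,"tz":0,"wx":0,"wy":0,"wz":0,"grip":0},{"tx":0,"ty":0,"tz":0,"wx":0,"wy":0,"wz":0,"grip":0}]' 60
python3 - <<'E'
from rig import env
from h import *
o,c=shoot(env,"w5"); s,d=shoot(env,"s5","side")
print(o["tool_pos"],o["wrist_force"],o["moment"],o["gripper_width"])
a=c["frame"][:,:,::-1]; b=cv2.resize(d["frame"][200:390,150:350,::-1],None,fx=2,fy=2,interpolation=2)
im=np.zeros((384,800,3),np.uint8); im[:,:400]=a[:,56:456]; im[:len(b),400:]=b[:384]
cv2.imwrite("pics/v5.png",np.clip(im*1.8,0,255).astype(np.uint8))
E
```

```text
time_s: 4.55
tool_pos: [0.5709, 0.2373, 0.0612]
orientation: [3.125, -0.318, -0.003]
wrist_force: [0.7, 0.3, 0.1]
gripper_width: 0.005
[0.57085261 0.23729637 0.06118624] [0.65225434 0.2517212  0.08350435] [-0.03132169 -0.03804031  0.01486916] 0.0048188687599706685
```

View pics/v5.png

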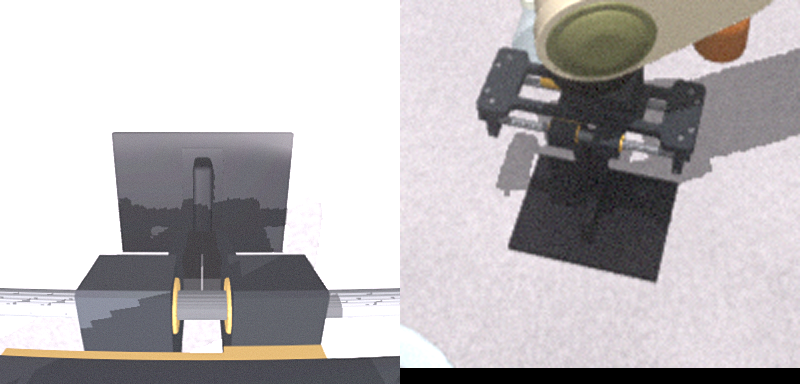

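Not lifted, so the reading was right: the fingers closed above the fin. From picture w1, the fingertips appear at ~0.16 m camera depth, about 36 mm short of the reported TCP. I'll reopen, descend by feel and use the side view as a cross-check.

```bash
python3 - <<'E'
from h import *
d=load("s5.npz"); c=load("w5.npz")
for z in (.0612,.08,.0972,.125): print(z,proj(d,[.5709,.2373,z]).round(1), ((proj(d,[.5709,.2373,z])-[150,200])*2+[400,0]).round(0), proj(c,[.5709,.2373,z]).round(1)-[56,0])
E
python3 -m pendant '[{"tx":0,"ty":0,"tz":0,"wx":0,"wy":0,"wz":0,"grip":45},{"tx":0,"ty":0,"tz":0,"wx":0,"wy":0,"wz":0,"grip":45},{"tx":0,"ty":0,"tz":0,"wx":0,"wy":0,"wz":0,"grip":45},{"tx":0,"ty":0,"tz":-0.02,"wx":0,"wy":0,"wz":0,"grip":45},{"tx":0,"ty":0,"tz":-0.02,"wx":0,"wy":0,"wz":0,"grip":45},{"tx":0,"ty":0,"tz":-0.01,"wx":0,"wy":0,"wz":0,"grip":45},{"tx":0,"ty":0,"tz":-0.003,"wx":0,"wy":0,"wz":0,"grip":45},{"tx":0,"ty":0,"tz":0,"wx":0,"wy":0,"wz":0,"grip":45}]'
```

```text
0.0612 [246.2 292.5] [592. 185.] [202.1 219.8]
0.08 [246.  287.2] [592. 174.] [202.1 231.6]
0.0972 [245.9 282.3] [592. 165.] [202.1 244.6]
0.125 [245.7 273.9] [591. 148.] [202.1 272. ]
time_s: 5.45
tool_pos: [0.5716, 0.2375, 0.0094]
orientation: [-3.125, 0.318, -0.0]
wrist_force: [0.1, 0.3, 0.0]
gripper_width: 0.449
```

```bash
python3 -m pendant '[{"tx":0,"ty":0,"tz":-0.002,"wx":0,"wy":0,"wz":0,"grip":45},{"tx":0,"ty":0,"tz":-0.002,"wx":0,"wy":0,"wz":0,"grip":45},{"tx":0,"ty":0,"tz":0,"wx":0,"wy":0,"wz":0,"grip":45}]'; python3 -m pendant '[{"tx":0,"ty":0,"tz":-0.002,"wx":0,"wy":0,"wz":0,"grip":45},{"tx":0,"ty":0,"tz":-0.002,"wx":0,"wy":0,"wz":0,"grip":45},{"tx":0,"ty":0,"tz":0,"wx":0,"wy":0,"wz":0,"grip":45}]'
```

```text
time_s: 5.75
tool_pos: [0.5715, 0.2375, 0.0054]
orientation: [-3.125, 0.318, -0.0]
wrist_force: [-0.7, -0.2, -0.5]
gripper_width: 0.453
time_s: 6.05
tool_pos: [0.5713, 0.2374, 0.0009]
orientation: [3.125, -0.318, -0.001]
wrist_force: [0.1, 0.1, 0.0]
gripper_width: 0.453
```

Confirmed: no contact even with the reported TCP below the plate top, so the real tips are well above it. I'll continue slowly.

```bash
python3 -m pendant '[{"tx":0,"ty":0,"tz":-0.004,"wx":0,"wy":0,"wz":0,"grip":45},{"tx":0,"ty":0,"tz":-0.003,"wx":0,"wy":0,"wz":0,"grip":45},{"tx":0,"ty":0,"tz":0,"wx":0,"wy":0,"wz":0,"grip":45}]'; python3 -m pendant '[{"tx":0,"ty":0,"tz":-0.003,"wx":0,"wy":0,"wz":0,"grip":45},{"tx":0,"ty":0,"tz":-0.002,"wx":0,"wy":0,"wz":0,"grip":45},{"tx":0,"ty":0,"tz":0,"wx":0,"wy":0,"wz":0,"grip":20},{"tx":0,"ty":0,"tz":0,"wx":0,"wy":0,"wz":0,"grip":10},{"tx":0,"ty":0,"tz":0,"wx":0,"wy":0,"wz":0,"grip":5},{"tx":0,"ty":0,"tz":0,"wx":0,"wy":0,"wz":0,"grip":5}]' 10
```

```text
time_s: 6.35
tool_pos: [0.5711, 0.2373, -0.0064]
orientation: [3.125, -0.318, -0.002]
wrist_force: [0.3, 0.8, -0.6]
gripper_width: 0.449
time_s: 6.95
tool_pos: [0.5715, 0.2374, -0.0107]
orientation: [-3.125, 0.318, -0.0]
wrist_force: [0.2, -0.2, -0.5]
gripper_width: 0.161
```

Width 0.161 = 14 mm, so the fin is between the pads. The true tips are about 36 mm behind the reported TCP. I'll reopen a little and go deeper for a full pad grip.

```bash
python3 -m pendant '[{"tx":0,"ty":0,"tz":0,"wx":0,"wy":0,"wz":0,"grip":28},{"tx":0,"ty":0,"tz":0,"wx":0,"wy":0,"wz":0,"grip":28},{"tx":0,"ty":0,"tz":-0.003,"wx":0,"wy":0,"wz":0,"grip":28},{"tx":0,"ty":0,"tz":-0.003,"wx":0,"wy":0,"wz":0,"grip":28},{"tx":0,"ty":0,"tz":0,"wx":0,"wy":0,"wz":0,"grip":28}]' ; python3 -m pendant '[{"tx":0,"ty":0,"tz":-0.002,"wx":0,"wy":0,"wz":0,"grip":28},{"tx":0,"ty":0,"tz":-0.002,"wx":0,"wy":0,"wz":0,"grip":28},{"tx":0,"ty":0,"tz":0,"wx":0,"wy":0,"wz":0,"grip":28}]'
```

```text
time_s: 7.45
tool_pos: [0.571, 0.2374, -0.0174]
orientation: [3.125, -0.318, -0.002]
wrist_force: [0.4, -0.1, -0.0]
gripper_width: 0.281
time_s: 7.75
tool_pos: [0.5713, 0.2374, -0.0211]
orientation: [3.125, -0.318, -0.001]
wrist_force: [-0.4, -0.5, -0.8]
gripper_width: 0.278
```

```bash
python3 -m pendant '[{"tx":0,"ty":0,"tz":0,"wx":0,"wy":0,"wz":0,"grip":5},{"tx":0,"ty":0,"tz":0,"wx":0,"wy":0,"wz":0,"grip":5},{"tx":0,"ty":0,"tz":0,"wx":0,"wy":0,"wz":0,"grip":5},{"tx":0,"ty":0,"tz":0,"wx":0,"wy":0,"wz":0,"grip":5}]' 60; python3 -m pendant '[{"tx":0,"ty":0,"tz":0.01,"wx":0,"wy":0,"wz":0,"grip":5},{"tx":0,"ty":0,"tz":0.02,"wx":0,"wy":0,"wz":0,"grip":5},{"tx":0,"ty":0,"tz":0.01,"wx":0,"wy":0,"wz":0,"grip":5},{"tx":0,"ty":0,"tz":0,"wx":0,"wy":0,"wz":0,"grip":5},{"tx":0,"ty":0,"tz":0,"wx":0,"wy":0,"wz":0,"grip":5}]'; python3 -c "
from rig import env
o=env.get_obs();print(o['tool_pos'],o['wrist_force'],o['moment'],o['orientation'])"
```

```text
time_s: 8.15
tool_pos: [0.5715, 0.2375, -0.0207]
orientation: [-3.125, 0.318, -0.0]
wrist_force: [1.1, 1.2, -0.4]
gripper_width: 0.154
time_s: 8.65
tool_pos: [0.5712, 0.2374, 0.0189]
orientation: [3.125, -0.318, -0.001]
wrist_force: [-0.3, -0.6, -2.4]
gripper_width: 0.156
[0.57117594 0.23736539 0.01892078] [-0.34370194 -0.59033169 -2.37780732] [-0.10909842 -0.00413148  0.01474393] [ 3.12527502e+00 -3.18309231e-01 -6.56390353e-04]
```

The cover is held (≈2.4 N), its underside 20.8 mm above the reported TCP. Now I lift over the glassware, carry across, and turn to -15°.

```bash
python3 -m pendant '[{"tx":0,"ty":0,"tz":0.04,"wx":0,"wy":0,"wz":0,"grip":5},{"tx":0,"ty":0,"tz":0.04,"wx":0,"wy":0,"wz":0,"grip":5},{"tx":0,"ty":0,"tz":0.03,"wx":0,"wy":0,"wz":0,"grip":5},{"tx":-0.003,"ty":-0.03,"tz":0,"wx":0,"wy":0,"wz":-0.01,"grip":5},{"tx":-0.004,"ty":-0.045,"tz":0,"wx":0,"wy":0,"wz":-0.01,"grip":5},{"tx":-0.004,"ty":-0.045,"tz":0,"wx":0,"wy":0,"wz":-0.01,"grip":5},{"tx":-0.004,"ty":-0.045,"tz":0,"wx":0,"wy":0,"wz":-0.01,"grip":5},{"tx":-0.004,"ty":-0.045,"tz":0,"wx":0,"wy":0,"wz":-0.01,"grip":5},{"tx":-0.004,"ty":-0.045,"tz":0,"wx":0,"wy":0,"wz":-0.009,"grip":5},{"tx":-0.004,"ty":-0.045,"tz":0,"wx":0,"wy":0,"wz":0,"grip":5}]'; python3 -m pendant '[{"tx":-0.004,"ty":-0.045,"tz":0,"wx":0,"wy":0,"wz":0,"grip":5},{"tx":-0.003,"ty":-0.045,"tz":0,"wx":0,"wy":0,"wz":0,"grip":5},{"tx":-0.002,"ty":-0.045,"tz":0,"wx":0,"wy":0,"wz":0,"grip":5},{"tx":0,"ty":-0.029,"tz":0,"wx":0,"wy":0,"wz":0,"grip":5},{"tx":0,"ty":0,"tz":0,"wx":-0.0271,"wy":-0.1011,"wz":0,"grip":5},{"tx":0,"ty":0,"tz":0,"wx":-0.0271,"wy":-0.1011,"wz":0,"grip":5},{"tx":0,"ty":0,"tz":0,"wx":0,"wy":0,"wz":0,"grip":5},{"tx":0,"ty":0,"tz":0,"wx":0,"wy":0,"wz":0,"grip":5},{"tx":0,"ty":0,"tz":0,"wx":0,"wy":0,"wz":0,"grip":5}]'
cat >> h.py <<'E'
S=np.array([.5075,-.2204,.07]);a=np.radians(-15);F=np.array([[np.cos(a),-np.sin(a),0],[np.sin(a),np.cos(a),0],[0,0,1]])
def st(env):
    o=env.get_obs(); R=F.T@Ro.from_rotvec(o["orientation"]).as_matrix(); t=F.T@(o["tool_pos"]-S)
    ax,ay,u=R[:,0],-R[:,1],-R[:,2]
    c=t+u*.0208-ay*.0009
    f=F.T@o["wrist_force"]
    print("t %.2f w %.3f"%(o["time_s"],o["gripper_width"]),"yaw %.2f tilt %.2f roll %.2f"%tuple(np.degrees([np.arctan2(ax[1],ax[0]),np.arcsin(ax[2]),np.arcsin(ay[2])])),
     "P",((c-.075*ax)*1e3).round(1),"far",((c+.075*ax)*1e3).round(1),"F",f.round(1),"M",(F.T@o["moment"]).round(2))
E
echo 'from rig import env
from h import *
st(env)' > s.py; python3 s.py
```

```text
time_s: 9.65
tool_pos: [0.5436, -0.0642, 0.1284]
orientation: [-3.114, 0.411, 0.002]
wrist_force: [0.7, -0.7, -2.5]
gripper_width: 0.152
time_s: 10.55
tool_pos: [0.536, -0.2267, 0.1293]
orientation: [3.071, -0.404, 0.321]
wrist_force: [0.1, -0.1, -3.0]
gripper_width: 0.147
t 10.55 w 0.147 yaw 0.01 tilt 11.92 roll -0.00 P [-48.5   0.4  64.1] far [98.2  0.4 95.1] F [ 0.2 -0.  -3. ] M [-0.05  0.11 -0.11]
```

Aligned (yaw 0, tilt 11.9°, P is the lower -x edge in seat axes). Next I lower in front of the bar.

```bash
python3 -m pendant '[{"tx":0,"ty":0,"tz":-0.025,"wx":0,"wy":0,"wz":0,"grip":5},{"tx":0,"ty":0,"tz":-0.02,"wx":0,"wy":0,"wz":0,"grip":5},{"tx":0,"ty":0,"tz":-0.01,"wx":0,"wy":0,"wz":0,"grip":5},{"tx":0,"ty":0,"tz":-0.004,"wx":0,"wy":0,"wz":0,"grip":5},{"tx":0,"ty":0,"tz":0,"wx":0,"wy":0,"wz":0,"grip":5},{"tx":0,"ty":0,"tz":0,"wx":0,"wy":0,"wz":0,"grip":5}]'; python3 s.py
python3 - <<'E'
from rig import env
from h import *
s,d=shoot(env,"s6","side"); w,c=shoot(env,"w6")
b=cv2.resize(d["frame"][105:195,210:345,::-1],None,fx=4,fy=4,interpolation=2)
im=np.zeros((600,768,3),np.uint8); im[:360,:540]=b; im[360:,:]=cv2.resize(c["frame"][80:240,:,::-1],(768,240))
cv2.imwrite("pics/v6.png",im)
E
```

```text
time_s: 11.15
tool_pos: [0.536, -0.2269, 0.0711]
orientation: [3.07, -0.404, 0.324]
wrist_force: [0.5, 0.6, -2.5]
gripper_width: 0.158
t 11.15 w 0.158 yaw 0.00 tilt 12.07 roll -0.03 P [-48.5   0.2   5.8] far [98.2  0.2 37.1] F [ 0.3  0.7 -2.5] M [-0.01  0.08  0.03]
```

View pics/v6.png

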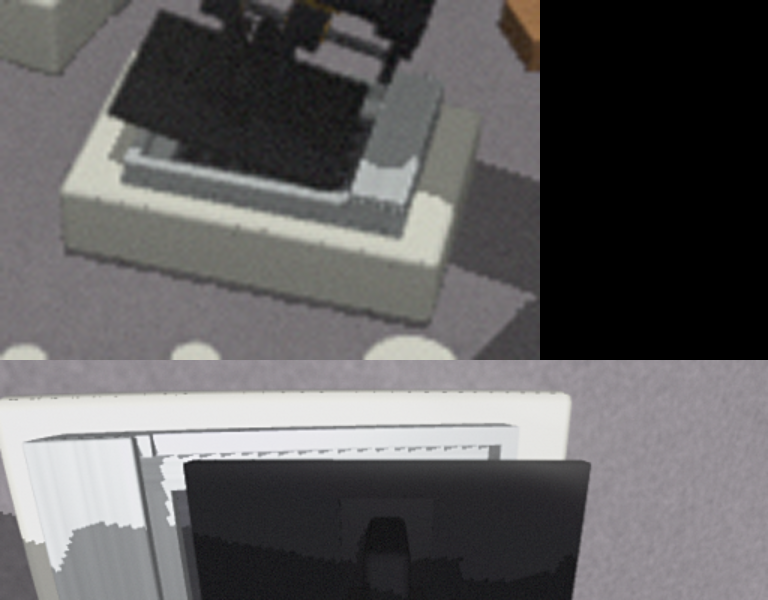

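The cover is tilted with its low edge inside the side rails, in front of and parallel to the bar. I slide it under and feel for the strip.

```bash
python3 -m pendant '[{"tx":-0.0048,"ty":0.0013,"tz":-0.0015,"wx":0,"wy":0,"wz":0,"grip":5},{"tx":-0.0048,"ty":0.0013,"tz":-0.0015,"wx":0,"wy":0,"wz":0,"grip":5},{"tx":0,"ty":0,"tz":0,"wx":0,"wy":0,"wz":0,"grip":5}]' >/dev/null; python3 s.py
python3 -m pendant '[{"tx":-0.0029,"ty":0.0008,"tz":0,"wx":0,"wy":0,"wz":0,"grip":5},{"tx":0,"ty":0,"tz":0,"wx":0,"wy":0,"wz":0,"grip":5}]'>/dev/null; python3 s.py
python3 -m pendant '[{"tx":-0.0019,"ty":0.0005,"tz":0,"wx":0,"wy":0,"wz":0,"grip":5},{"tx":0,"ty":0,"tz":0,"wx":0,"wy":0,"wz":0,"grip":5}]'>/dev/null; python3 s.py
```

```text
t 11.55 w 0.155 yaw -0.03 tilt 11.95 roll 0.02 P [-59.8   0.5   1.9] far [86.9  0.5 32.9] F [ 0.3 -0.2 -1.5] M [-0.03  0.15 -0.04]
t 11.75 w 0.153 yaw -0.02 tilt 11.99 roll 0.00 P [-62.3   0.4   2. ] far [84.4  0.4 33.2] F [-0.1  0.3 -1.5] M [-0.01  0.1   0.04]
t 11.95 w 0.154 yaw -0.01 tilt 11.99 roll 0.00 P [-64.2   0.4   2. ] far [82.6  0.4 33.1] F [-0.1  0.  -1.8] M [-0.02  0.08  0.01]
```

```bash
for i in 1; do python3 -m pendant '[{"tx":-0.0019,"ty":0.0005,"tz":0,"wx":0,"wy":0,"wz":0,"grip":5},{"tx":0,"ty":0,"tz":0,"wx":0,"wy":0,"wz":0,"grip":5}]'>/dev/null; python3 s.py; done
```

```text
t 12.15 w 0.154 yaw -0.01 tilt 11.99 roll 0.00 P [-66.1   0.4   2. ] far [80.6  0.4 33.1] F [-0.1 -0.4 -2.6] M [-0.03  0.14  0.03]
```

```bash
python3 -m pendant '[{"tx":-0.001,"ty":0.0003,"tz":0,"wx":0,"wy":0,"wz":0,"grip":5},{"tx":0,"ty":0,"tz":0,"wx":0,"wy":0,"wz":0,"grip":5}]'>/dev/null; python3 s.py
python3 -m pendant '[{"tx":-0.001,"ty":0.0003,"tz":0,"wx":0,"wy":0,"wz":0,"grip":5},{"tx":0,"ty":0,"tz":0,"wx":0,"wy":0,"wz":0,"grip":5}]'>/dev/null; python3 s.py
python3 -m pendant '[{"tx":-0.001,"ty":0.0003,"tz":0,"wx":0,"wy":0,"wz":0,"grip":5},{"tx":0,"ty":0,"tz":0,"wx":0,"wy":0,"wz":0,"grip":5}]'>/dev/null; python3 s.py
python3 -m pendant '[{"tx":-0.001,"ty":0.0002,"tz":0,"wx":0,"wy":0,"wz":0,"grip":5},{"tx":0,"ty":0,"tz":0,"wx":0,"wy":0,"wz":0,"grip":5}]'>/dev/null; python3 s.py
```

```text
t 12.35 w 0.153 yaw -0.01 tilt 12.00 roll -0.00 P [-67.1   0.4   2. ] far [79.7  0.4 33.2] F [ 0.2 -0.9 -2.1] M [-0.06  0.11  0.04]
t 12.55 w 0.155 yaw -0.02 tilt 12.10 roll -0.02 P [-67.4   0.4   2.2] far [79.2  0.4 33.7] F [ 3.8  0.8 -2.8] M [ 0.18 -0.67  0.08]
t 12.75 w 0.151 yaw -0.01 tilt 12.06 roll -0.01 P [-68.8   0.4   2.2] far [77.9  0.4 33.5] F [ 5.1  1.6 -1.6] M [ 0.17 -0.74  0.08]
t 12.95 w 0.152 yaw -0.01 tilt 12.03 roll -0.01 P [-69.9   0.4   2.1] far [76.8  0.4 33.4] F [ 5.9  0.6 -1.1] M [ 0.2  -0.8   0.09]
```

Strip contact felt at P ≈ -67.4 mm (force 3.8 → 5.1 → 5.9 N). That means a stroke of about +1 to +2.6 mm, which agrees with vision. Now pushing back to P ≈ -76.

```bash
python3 -m pendant '[{"tx":-0.0019,"ty":0.0005,"tz":0,"wx":0,"wy":0,"wz":0,"grip":5},{"tx":0,"ty":0,"tz":0,"wx":0,"wy":0,"wz":0,"grip":5}]'>/dev/null; python3 s.py
python3 -m pendant '[{"tx":-0.0019,"ty":0.0005,"tz":0,"wx":0,"wy":0,"wz":0,"grip":5},{"tx":0,"ty":0,"tz":0,"wx":0,"wy":0,"wz":0,"grip":5}]'>/dev/null; python3 s.py
python3 -m pendant '[{"tx":-0.0019,"ty":0.0005,"tz":0,"wx":0,"wy":0,"wz":0,"grip":5},{"tx":0,"ty":0,"tz":0,"wx":0,"wy":0,"wz":0,"grip":5}]'>/dev/null; python3 s.py
```

```text
t 13.15 w 0.155 yaw -0.02 tilt 12.06 roll -0.01 P [-71.8   0.4   2.2] far [74.9  0.4 33.5] F [ 6.1  1.5 -1.8] M [ 0.2  -0.93  0.12]
t 13.35 w 0.152 yaw -0.02 tilt 12.08 roll -0.01 P [-73.6   0.4   2.2] far [73.1  0.3 33.6] F [ 5.7  1.3 -2.1] M [ 0.26 -1.09  0.12]
t 13.55 w 0.153 yaw -0.02 tilt 12.10 roll -0.02 P [-75.4   0.4   2.3] far [71.2  0.3 33.7] F [ 7.6  1.8 -2.5] M [ 0.28 -1.26  0.06]
```

```bash
python3 -m pendant '[{"tx":-0.0013,"ty":0.0003,"tz":-0.0066,"wx":0.0181,"wy":0.0674,"wz":0,"grip":5},{"tx":0,"ty":0,"tz":0,"wx":0,"wy":0,"wz":0,"grip":5}]'>/dev/null; python3 s.py
python3 -m pendant '[{"tx":-0.0009,"ty":0.0002,"tz":-0.0054,"wx":0.0181,"wy":0.0674,"wz":0,"grip":5},{"tx":0,"ty":0,"tz":0,"wx":0,"wy":0,"wz":0,"grip":5}]'>/dev/null; python3 s.py
```

```text
t 13.75 w 0.155 yaw -0.01 tilt 8.05 roll -0.04 P [-75.5   0.1   1.1] far [73.1  0.  22.1] F [7.3 0.8 0.9] M [ 0.05 -1.12  0.11]
t 13.95 w 0.152 yaw -0.01 tilt 4.04 roll -0.03 P [-75.5   0.1   0.8] far [74.1  0.1 11.4] F [ 7.3 -0.9 -0.4] M [ 0.07 -1.1   0.11]
```

```bash
python3 -m pendant '[{"tx":-0.001,"ty":0.0003,"tz":0,"wx":0,"wy":0,"wz":0,"grip":5},{"tx":0,"ty":0,"tz":0,"wx":0,"wy":0,"wz":0,"grip":5}]'>/dev/null; python3 s.py
python3 -m pendant '[{"tx":-0.0006,"ty":0.0002,"tz":-0.0027,"wx":0.009,"wy":0.0337,"wz":0,"grip":5},{"tx":0,"ty":0,"tz":0,"wx":0,"wy":0,"wz":0,"grip":5}]'>/dev/null; python3 s.py
```

```text
t 14.15 w 0.151 yaw -0.01 tilt 4.15 roll -0.05 P [-76.9   0.    1.1] far [72.7 -0.  11.9] F [ 7.6  1.2 -1.9] M [ 0.11 -1.3   0.06]
t 14.35 w 0.153 yaw -0.01 tilt 2.11 roll -0.04 P [-76.8   0.1   0.9] far [73.1  0.   6.4] F [7.  0.6 0.1] M [ 0.09 -1.11  0.07]
```

```bash
python3 -m pendant '[{"tx":-0.0006,"ty":0.0002,"tz":-0.0028,"wx":0.0095,"wy":0.0355,"wz":0,"grip":5},{"tx":0,"ty":0,"tz":0,"wx":0,"wy":0,"wz":0,"grip":5},{"tx":0,"ty":0,"tz":0,"wx":0,"wy":0,"wz":0,"grip":5}]'>/dev/null; python3 s.py
```

```text
t 14.65 w 0.153 yaw -0.01 tilt 0.05 roll -0.05 P [-76.8   0.1   0.9] far [73.2  0.1  1.1] F [ 6.5  0.8 -0.6] M [ 0.11 -1.21  0.13]
```

```bash
python3 -m pendant '[{"tx":0,"ty":0,"tz":-0.0006,"wx":0,"wy":0,"wz":0,"grip":5},{"tx":0,"ty":0,"tz":0,"wx":0,"wy":0,"wz":0,"grip":5}]'>/dev/null; python3 s.py
python3 -m pendant '[{"tx":0,"ty":0,"tz":-0.0006,"wx":0,"wy":0,"wz":0,"grip":5},{"tx":0,"ty":0,"tz":0,"wx":0,"wy":0,"wz":0,"grip":5}]'>/dev/null; python3 s.py
```

```text
t 14.85 w 0.155 yaw -0.01 tilt 0.06 roll -0.06 P [-76.8   0.1   0.5] far [73.2  0.   0.7] F [7.2 1.9 1. ] M [ 0.01 -1.14  0.05]
t 15.05 w 0.153 yaw -0.01 tilt 0.07 roll -0.06 P [-76.8  -0.   -0. ] far [73.2 -0.   0.2] F [7.3 0.1 0.5] M [ 0.06 -1.15  0.15]
```

```bash
python3 -m pendant '[{"tx":0,"ty":0,"tz":-0.0006,"wx":0,"wy":0,"wz":0,"grip":5},{"tx":0,"ty":0,"tz":0,"wx":0,"wy":0,"wz":0,"grip":5}]'>/dev/null; python3 s.py
python3 -m pendant '[{"tx":0,"ty":0,"tz":-0.0006,"wx":0,"wy":0,"wz":0,"grip":5},{"tx":0,"ty":0,"tz":0,"wx":0,"wy":0,"wz":0,"grip":5}]'>/dev/null; python3 s.py
```

```text
t 15.25 w 0.155 yaw -0.01 tilt 0.08 roll -0.07 P [-76.7  -0.   -0.1] far [73.3 -0.   0.1] F [5.1 0.2 6.3] M [ 0.13 -0.79  0.1 ]
t 15.45 w 0.156 yaw -0.00 tilt 0.09 roll -0.08 P [-76.7  -0.   -0.1] far [73.3 -0.   0.1] F [ 2.1  1.9 11.5] M [ 0.28 -0.41  0.08]
```

The ledge is felt at z≈0 (6, then 11 N). I ease off and slide +x to feel the far rail.

```bash
python3 -m pendant '[{"tx":0,"ty":0,"tz":0.0009,"wx":0,"wy":0,"wz":0,"grip":5},{"tx":0.001,"ty":-0.0003,"tz":0,"wx":0,"wy":0,"wz":0,"grip":5},{"tx":0,"ty":0,"tz":0,"wx":0,"wy":0,"wz":0,"grip":5}]'>/dev/null; python3 s.py
python3 -m pendant '[{"tx":0.001,"ty":-0.0003,"tz":0,"wx":0,"wy":0,"wz":0,"grip":5},{"tx":0,"ty":0,"tz":0,"wx":0,"wy":0,"wz":0,"grip":5}]'>/dev/null; python3 s.py
python3 -m pendant '[{"tx":0.0005,"ty":-0.0001,"tz":0,"wx":0,"wy":0,"wz":0,"grip":5},{"tx":0,"ty":0,"tz":0,"wx":0,"wy":0,"wz":0,"grip":5}]'>/dev/null; python3 s.py
```

```text
t 15.75 w 0.154 yaw -0.01 tilt 0.08 roll -0.06 P [-75.7   0.   -0.1] far [74.3 -0.   0.2] F [5.9 0.6 3.1] M [ 0.12 -0.96  0.05]
t 15.95 w 0.155 yaw -0.01 tilt 0.06 roll -0.06 P [-74.8  -0.   -0.1] far [75.2 -0.   0.1] F [6.  0.2 6. ] M [ 0.11 -0.92  0.05]
t 16.15 w 0.156 yaw -0.01 tilt 0.01 roll -0.06 P [-74.6  -0.   -0. ] far [75.4 -0.   0. ] F [4.2 0.5 5.6] M [ 0.08 -0.7   0.06]
```

The far rail is felt at ≈75.4 mm (spring force dropping). Release.

```bash
python3 -m pendant '[{"tx":0,"ty":0,"tz":0,"wx":0,"wy":0,"wz":0,"grip":30},{"tx":0,"ty":0,"tz":0,"wx":0,"wy":0,"wz":0,"grip":30},{"tx":0,"ty":0,"tz":0,"wx":0,"wy":0,"wz":0,"grip":30},{"tx":0,"ty":0,"tz":0,"wx":0,"wy":0,"wz":0,"grip":30}]'; python3 s.py
python3 -m pendant '[{"tx":0,"ty":0,"tz":0.01,"wx":0,"wy":0,"wz":0,"grip":30},{"tx":0,"ty":0,"tz":0.02,"wx":0,"wy":0,"wz":0,"grip":30},{"tx":0,"ty":0,"tz":0.03,"wx":0,"wy":0,"wz":0,"grip":30},{"tx":0,"ty":-0.02,"tz":0.03,"wx":0,"wy":0,"wz":0,"grip":30},{"tx":0,"ty":-0.035,"tz":0.02,"wx":0,"wy":0,"wz":0,"grip":30},{"tx":0,"ty":0,"tz":0,"wx":0,"wy":0,"wz":0,"grip":30},{"tx":0,"ty":0,"tz":0,"wx":0,"wy":0,"wz":0,"grip":30}]'
python3 - <<'E'
from rig import env
from h import *
s,d=shoot(env,"s7","side"); w,c=shoot(env,"w7"); shoot(env,"t7","top")
b=cv2.resize(d["frame"][105:195,210:345,::-1],(396,264)); f=cv2.resize(d["frame"][180:330,190:350,::-1],(282,264))
im=np.zeros((600,700,3),np.uint8); im[:264,:396]=b; im[:264,400:682]=f; im[264:,:]=cv2.resize(c["frame"][10:256,:,::-1],(700,336))
cv2.imwrite("pics/v7.png",im)
E
```

```text
time_s: 16.55
tool_pos: [0.5071, -0.2189, 0.0479]
orientation: [-3.114, 0.41, 0.005]
wrist_force: [0.3, 0.4, 0.5]
gripper_width: 0.299
t 16.55 w 0.299 yaw -0.01 tilt -0.18 roll 0.02 P [-75.7   0.5  -1.1] far [74.3  0.4 -1.6] F [0.1 0.4 0.5] M [-0.03 -0.07  0.01]
time_s: 17.25
tool_pos: [0.5073, -0.2742, 0.1584]
orientation: [-3.114, 0.412, 0.003]
wrist_force: [-0.0, 0.5, 0.1]
gripper_width: 0.299
```

View pics/v7.png

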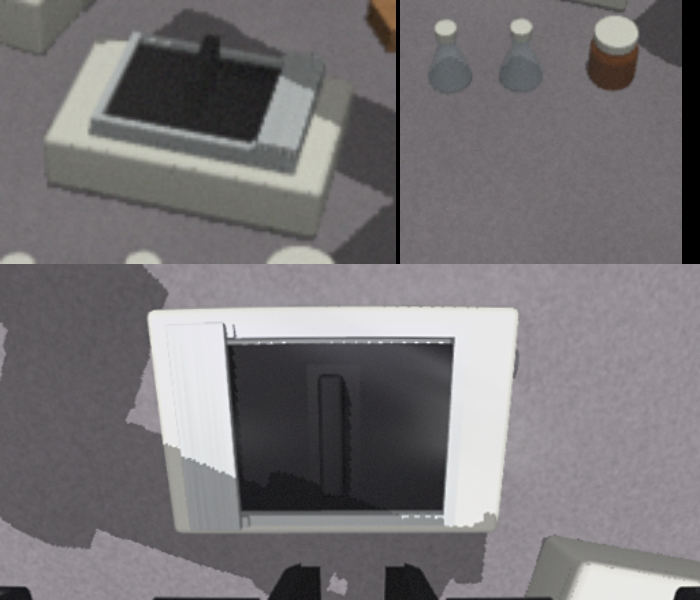

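The cover lies flat inside the rails, under the bar and against the far rail. The flasks and jar are standing. One numeric check, then hand in.

Run:
```python
from rig import env
from h import *
c=load("w7.npz")
def g(p,z): p=np.array(p,float); return (onz(c,np.c_[p[:,0]*512/700,(p[:,1]-264)*246/336+10],z)-S)@F*1e3
print("fin mid (seat mm)",g([(319,376),(343,376),(345,497),(321,497)],.118).mean(0).round(1))
print("far edge",g([(453,341),(443,512)],.078).round(1).tolist())
for n in ("top","side"):
    a=load(n+"0.npz")["frame"].astype(int);b=load(n[0]+"7.npz")["frame"].astype(int)
    r=(slice(135,270),slice(230,270)) if n=="top" else (slice(185,235),slice(200,330))
    print(n,"bystander region: px changed >40:",(abs(a[r]-b[r]).max(-1)>40).sum())
print(env.get_obs()["wrist_force"].round(1)); print(env.sign_off())
```

```text
fin mid (seat mm) [ 1.6 -0.4 48. ]
far edge [[75.6, 55.9, 8.0], [76.4, -55.8, 8.0]]
top bystander region: px changed >40: 0
side bystander region: px changed >40: 86
[ 0.4 -0.4  0.1]
the job is handed in; nothing more can be done
None
```

The cover is clipped in and the job is handed in, at about 17 s of the 53 s allowed. The sign-off gives no verdict.

- **First grasp missed:** the fingers closed above the fin because the real fingertips sit about 36 mm behind the reported TCP. I found the fin by descending slowly and gripped it on the second try (14 mm opening).
- **Fitting:** I carried the cover over the glassware and tucked its edge under the bar at 12°. I felt the strip at 4–6 N, pushed it back about 8 mm, lowered the far edge, and felt the ledge. I then eased it against the far rail and let go. The largest force I read while pressing was about 12 N.
- **Seating checks:** in the final picture the cover lies flat, square and under the bar. Its far edge is at +75.6 to +76.4 mm from seat and the fin at +1.6 mm, which fits the +0.4 to 1 mm stroke felt at the rail to within camera accuracy.
- **Contact and bystanders:** the wrist force is near zero, with the robot clear. The flasks and jar look unmoved in the final side picture. The before/after comparison showed no changed pixels from the top, but 86 changed pixels in the side view's bystander area. I put those down to shadow or the shaker's edge and did not look further.

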